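Check the chamber slides from the dry cabinet under the microscope

ROBOT

A 7-joint arm with a two-finger parallel gripper is mounted at the origin on the work surface. World frame = base frame: x ahead of the robot, y to its left, z up, the work surface at z = 0. Lengths are in m, angles in rad, forces in N, time in s.
With the tool pointing down it reaches from about 0.4 to 0.85 m from the base axis. Payload 6.9 kg.
Tool frame: the origin (TCP) lies midway between the tips of the shut fingers; the grasp point (between the pads) lies behind it (ctrl.pinch_z is the z of the grasp point in the tool frame, in m); z points along the fingers, y is the line along which they close (so a half turn about z gives the same grasp; the last joint's range is limited). The gripper opens to 85 mm and grips with 20 to 120 N. Pads are 22 mm wide; open, the fingers measure 114 mm over their backs; the gripper's body (76 mm by 85 mm) begins 54 mm behind the grasp point. The pads swing forward as they close: fully open they stand 13 mm farther back than shut.
Start: joints at [1.353, 0.507, -0.238, 1.5, 0.126, 1.149, -0.155], TCP at [0.198, -0.593, 0.231] pointing down, gripper open.
Joint ranges: [-3.08, 3.08], [-0.24, 2.05], [-1.43, 1.35], [0, 2.5], [-1.52, 4.66], [0.17, 1.96], [-2.89, 2.89]. Speed limits (rad/s): [2.39, 2.39, 3.14, 3.14, 3.14, 3.14, 3.14].

INTERFACE

Orientations are given as a unit quaternion [w, x, y, z].
In Python, from station import ctrl, get_state, vision, ticket, models gives the robot as it stands. Calls block until the motion is done:
- ctrl.movep(position, orientation): joint-space move of the TCP to a pose.
- ctrl.movel(position, frame=None, max_speed=0.15): straight line of the TCP; frame=None keeps the orientation; max_speed is the mean speed in m/s.
- ctrl.set_joints(angles): joint-space move.
- ctrl.ungrasp() and ctrl.close_gripper(force=None): open the fingers fully, or close them until they stop; force is the grip in N (None keeps the last).
- ctrl.pause(seconds).
- ctrl.ik(position, orientation): joint angles nearest the present ones, or None.
- get_state(): the state.
- vision.grab_frame(name): name is "scene" or "top"; returns (picture, depth): 480x640x3 uint8, blue, green, red; 480x640 float32, m along the optical axis (not along the pixel's ray), 0 where there is no reading.
- vision.camera_info(name): a dict with "mtx" (3x3 intrinsics, pixels), "R" (3x3) and "t" (3): a world point X has camera coordinates R X + t. Camera axes: x right, y down, z forward; pixel columns grow to the right and rows downward; lengths in m; the calibration is good to about 2 mm. A picture is of the moment at which its call begins. camera_info takes no time and is no camera call.
A pose or a line that the arm cannot do raises ctrl.Unreachable and nothing moves.
- ticket.close_job(): hands the job in; it is judged then, once.
Trained networks look in the newest picture that a camera, given by its name, has taken for a name from the list of things; names that differ only in an ending like _2 or _b are one class to them, and where a whole thing is asked for, a point or a joint stands for the part that bears it (a point fixed in the world has none). Each returns a list of dicts, best first, with "p" (0 to 1); they miss things now and then, are a little off and sometimes report something else, mostly with a low value. They report only what shows in the picture. A call takes as long as a camera call.
- models.recognise(camera, target): "point" ([column, row] in pixels, amid what is visible of it).
- models.masks_of(camera, target): "mask" (480x640 bool, what is visible of it) and "point" ([column, row] in pixels, amid what is visible of it).
The state is a dict: "time": time; "qpos": joint angles; "qd": joint speeds; "tau": joint torques, N m; "tcp_pos": TCP position; "eef_rot": TCP orientation; "contact_force": force on the tool from outside, world axes, zero at the start; "wrist_torque": the same for the moment, N m; "width": finger opening in m; "gripper_force": force on a finger pad.
Only numpy, scipy, OpenCV 4.12 (cv2) and the standard library are available. Lean on these libraries where they do the work, as an engineer would, in place of code of your own. Each camera call takes 0.05 s, during which the arm holds its last target. There are 200 camera calls.

TASK

Swing the dry cabinet's door wide open, load all its chamber slides into the microscope's stage carrier, one flat in each slot, and shut the cabinet fully again. Once they are all loaded, step the carrier so that each slide in turn sits centred under the lens for a good two seconds, in the order they stood in the cabinet from left to right as one faces its door. Finish with the slides still in their slots and the carrier drawn all the way back out towards the robot, without bumping the lens or shifting anything else on the bench.

Things in the scene. Friction and masses are not known exactly. Their poses are not given: they have to be found in the camera images.
- door (a joint): hinge of the cabinet's clear front door, rad: 0 shut, grows as it swings out, up to 2.3. Stays where left (light friction, no catch or spring). Panel 380 wide, 279 high, 12 thick, lower edge 53 and upper edge 332 above the table. Wide open counts from 1.2 rad; about 1.7 rad leaves the hinge side free too to reach in.
- door_hinge (a point): on the door's vertical hinge line, at the door's top edge (332 above the table), in the plane of its inner face. Axes turn with the door: x from the outer to the inner face (into the cabinet when shut), y along the panel from the hinge to its free edge 380 away, z up. To one who faces the shut door the hinge is at the right.
- door_handle (a point): on the handle's axis, 24 below the door's top edge (308 above the table), 13 below the bar's upper end. The handle is an upright round steel bar 12 thick, 125 long, 47 in front of the door's inner face (35 from the outer face) and 300 from the hinge line. Axes as for door_hinge.
- shelf (a point): centre of the dark grey floor shelf of the clear acrylic dry cabinet, 50 above the table. x from the open front (at x = -120) to the back, y to the left as one faces the door, z up. The cabinet is fixed, 390 wide (y) x 240 deep (x) x 335 high, with 8 mm clear walls and a 6 mm clear roof, its underside 329 above the table.
- slide_left: chamber slide, the left one as one faces the cabinet door at the start (None if absent; two or three are there). 76 (x) x 26 (y) x 18 (z), 40 g: glass 3 thick; on it a chamber block with white lid, full height and width, from x = -34 to +22; the rest bare glass with a paper end. Origin: centre of the underside. Lies on the shelf, long axis about front to back; either end may lead in a slot.
- slide_mid: chamber slide, the middle one at the start (None if absent; two or three are there). 76 (x) x 26 (y) x 18 (z), 40 g: glass 3 thick; on it a chamber block with white lid, full height and width, from x = -34 to +22; the rest bare glass with a paper end. Origin: centre of the underside. Lies on the shelf, long axis about front to back; either end may lead in a slot.
- slide_right: chamber slide, the right one as one faces the cabinet door at the start (None if absent; two or three are there). 76 (x) x 26 (y) x 18 (z), 40 g: glass 3 thick; on it a chamber block with white lid, full height and width, from x = -34 to +22; the rest bare glass with a paper end. Origin: centre of the underside. Lies on the shelf, long axis about front to back; either end may lead in a slot.
- slot_near (a point): centre of the floor of the near (robot side) slot of the dark stage carrier, 50 above the table. Each slot is a recess 34 (x) x 84 (y), 4 deep, glass in its floor, for a slide laid along y; slots are 64 apart along x. Axes turn with the microscope: x away from the robot, y to the left, z up. The carrier plate is 184 (x) x 104 (y).
- slot_mid (a point): centre of the floor of the middle slot of the dark stage carrier, 50 above the table. Each slot is a recess 34 (x) x 84 (y), 4 deep, glass in its floor, for a slide laid along y; slots are 64 apart along x. Axes turn with the microscope: x away from the robot, y to the left, z up. The carrier plate is 184 (x) x 104 (y).
- slot_far (a point): centre of the floor of the far slot of the dark stage carrier, 50 above the table. Each slot is a recess 34 (x) x 84 (y), 4 deep, glass in its floor, for a slide laid along y; slots are 64 apart along x. Axes turn with the microscope: x away from the robot, y to the left, z up. The carrier plate is 184 (x) x 104 (y).
- cross_slide (a joint): lower slide of the x-y stage, m: 0 to 0.26, grows as the carrier moves away from the robot (along the slots' x), 0 = fully drawn out towards the robot. About 1.2 N friction, stays where it is left. The far, middle and near slots come in line with the lens at 0.111, 0.175 and 0.239.
- carrier (a joint): upper slide of the x-y stage, m: -0.05 to 0.05, grows as the carrier moves to the left (along the slots' y); at 0 the slots are in line with the lens. About 1.2 N friction, stays where it is left.
- knob (a point): top centre of the carrier's upright knob, 90 above the table; the knob is 20 in diameter, from 46 to 90 above the table. Pushed or pulled sideways it moves the carrier along both slides. It stands on the robot side, at x = -172 from the middle slot. Axes as for the slots.
- lens_tip (a point): lower end of the fixed camera microscope's lens, 120 above the table; the optical axis is vertical through it. The tube is 36 thick (48 at its clamp), reaches up to 240 above the table and hangs on a boom; the column, 245 high, stands 190 farther from the robot. Axes as for the slots.
- lens: the whole fixed microscope tube and boom, not to be bumped. Origin: under the middle of the stage at table height.
- tip_box: pipette tip box 124x84x74; a bystander, to be left where it is. Origin: centre of the underside.
- dish_stack: two stacked dishes, 60 in diameter, 36 high; a bystander, to be left where it is. Origin: centre of the underside.
- strip_box: flat lidded box 95x65x32; a bystander, to be left where it is. Origin: centre of the underside.
- timer: bench timer 75x65x17; a bystander, to be left where it is. Origin: centre of the underside.
- marker: marker pen lying, 130x15x15; a bystander, to be left where it is. Origin: centre of the underside.

How it is judged:
By the outcome, as a careful person would: the job done as asked, in the order asked, and still so for the second after the job is handed in, with the robot touching nothing.
Of slide_left, slide_mid, slide_right only 2 to 3 are there at a start; the rules pass over those that are not, and their reading is None.
At some moment in a run one of slide_mid may be knocked a few centimetres aside while the robot is not near it.
Once in a run the grip may slacken for a moment while it holds something.
It also fails if it takes over 210 s, if anything falls off the work surface, if the arm or the gripper's body presses on something with over 40 N, if the wrist force passes 120 N, or if a joint passes its speed limit or range.

## Working session

There is one attempt and no reset: what is moved stays moved. The work goes in short steps, each a Python script; the robot and the scene stay as the last script left them, time stands still between calls to the robot, and variables do not carry over. Pictures are saved under pics/ and viewed, at most 19 in all, crops included, and the job is handed in when it is done.

```bash
ls; mkdir -p pics
python3 - <<'E'
from station import ctrl,get_state,vision
import cv2,numpy as np
for n in("scene","top"):
    p,d=vision.grab_frame(n); cv2.imwrite(f"pics/{n}0.png",p); np.save(f"{n}0.npy",d)
    c=vision.camera_info(n); print(n,c["mtx"].tolist(),(-c["R"].T@c["t"]).round(3),c["R"].round(3).tolist())
s=get_state();print(s["time"],s["eef_rot"],s["tcp_pos"],s["width"],ctrl.pinch_z)
E
```

```text
pics
station.py
scene [[482.10061133979787, 0.0, 332.95561949567593], [0.0, 482.10061133979787, 235.86942306025372], [0.0, 0.0, 1.0]] [1.096 0.507 1.222] [[-0.716, 0.698, -0.002], [0.552, 0.564, -0.614], [-0.427, -0.441, -0.789]]
top [[602.8378880060864, 0.0, 318.6341204318261], [0.0, 602.8378880060864, 237.67284709407534], [0.0, 0.0, 1.0]] [ 0.376 -0.06   1.537] [[0.025, -0.999, 0.023], [-0.991, -0.028, -0.131], [0.132, -0.02, -0.991]]
0.1 [-7.32432248e-04  9.87001037e-01  1.60712151e-01 -1.47867475e-04] [ 0.19804839 -0.59235716  0.23053857] 0.0853036060404152 -0.0187
```

View pics/scene0.png

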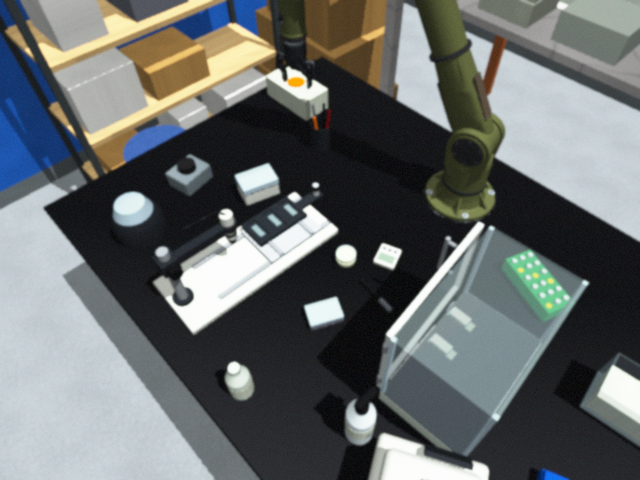

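View pics/top0.png

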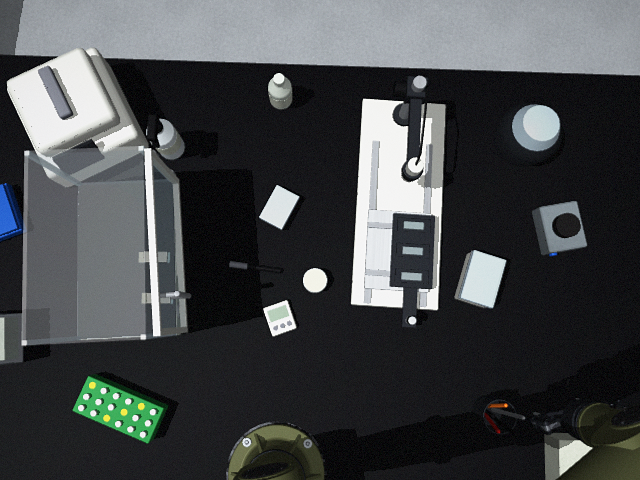

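The top view shows the cabinet on the left (+y): its door's top edge runs from about (150,150) to (157,340), the handle is near (180,294), and two slides lie at (153,257) and (157,297). The carrier is at (412,250), the knob at (412,320) and the lens at (412,168). The scene view agrees, with two slides at (460,318) and (443,345).

```bash
cat > h.py <<'E'
from station import ctrl,get_state,vision,models,ticket
import numpy as np,cv2
CI={n:vision.camera_info(n) for n in("scene","top")}
def onz(cam,uv,z):
    c=CI[cam]; d=c["R"].T@np.linalg.solve(c["mtx"],[uv[0],uv[1],1.]); o=-c["R"].T@c["t"]
    return o+d*(z-o[2])/d[2]
def proj(cam,X):
    c=CI[cam]; q=c["mtx"]@(c["R"]@np.asarray(X)+c["t"]); return q[:2]/q[2]
def cloud(cam,d,m):
    c=CI[cam]; v,u=np.nonzero(m&(d>0)); z=d[v,u]
    q=np.linalg.solve(c["mtx"],np.stack([u,v,np.ones(len(u))]))*z
    return (c["R"].T@(q-c["t"][:,None])).T
E
python3 - <<'E'
from h import *
np.set_printoptions(precision=3,suppress=True)
Z=dict(door_hinge=.332,door_handle=.308,shelf=.05,slide_left=.068,slide_mid=.068,slide_right=.068,slot_near=.05,slot_mid=.05,slot_far=.05,knob=.09,lens_tip=.12,tip_box=.074,dish_stack=.036,strip_box=.032,timer=.017,marker=.015)
for cam in("top","scene"):
    p,d=vision.grab_frame(cam)
    for n,z in Z.items():
        for r in models.recognise(cam,n)[:3]:
            if r["p"]>.2: print(cam,n,round(r["p"],2),np.round(r["point"],1),onz(cam,r["point"],z))
p,d=vision.grab_frame("top")
im=cv2.resize(p[130:350,10:200],None,fx=3.5,fy=3.5*600/770*1.0,interpolation=cv2.INTER_CUBIC); im=cv2.resize(p[130:350,10:200],(518,600),interpolation=cv2.INTER_CUBIC)
cv2.imwrite("pics/cab.png",im)
p,d=vision.grab_frame("scene")
cv2.imwrite("pics/cab2.png",cv2.resize(p[220:450,370:600],(600,600),interpolation=cv2.INTER_CUBIC))
E
```

```text
top door_hinge 0.63 [164.2 249.5] [0.504 0.224 0.332]
top door_handle 0.68 [411.9 258.1] [ 0.502 -0.277  0.308]
top door_handle 0.67 [164.2 246.1] [0.513 0.23  0.308]
top door_handle 0.62 [412.2 141. ] [ 0.75  -0.277  0.308]
top shelf 0.64 [409.2 256.1] [ 0.534 -0.316  0.05 ]
top shelf 0.59 [ 98.5 245.2] [0.54  0.452 0.05 ]
top slide_right 0.66 [408.2 256.2] [ 0.531 -0.311  0.068]
top slide_right 0.49 [278.5 316.9] [0.376 0.002 0.068]
top slot_near 0.83 [408.2 259.5] [ 0.525 -0.314  0.05 ]
top slot_mid 0.68 [408.1 256.2] [ 0.533 -0.314  0.05 ]
top slot_far 0.95 [410.4 255.9] [ 0.534 -0.319  0.05 ]
top slot_far 0.32 [276.1 204.7] [0.654 0.019 0.05 ]
top knob 0.67 [412.8 258.2] [ 0.525 -0.318  0.09 ]
top lens_tip 0.68 [417.1 142.3] [ 0.805 -0.322  0.12 ]
top lens_tip 0.36 [274.9 205.7] [0.638 0.018 0.12 ]
top tip_box 0.86 [480.7 280.7] [ 0.476 -0.488  0.074]
top dish_stack 0.65 [312.2 282.3] [ 0.463 -0.077  0.036]
top dish_stack 0.33 [413.2 140.6] [ 0.835 -0.327  0.036]
top strip_box 0.63 [278.3 206.1] [0.654 0.014 0.032]
top strip_box 0.25 [401.9 257.7] [ 0.531 -0.301  0.032]
top time
[... 502 characters left out ...]
ar 0.66 [278.2 216.7] [ 0.532 -0.325  0.05 ]
scene knob 0.86 [275.2 218.3] [ 0.562 -0.298  0.09 ]
scene lens_tip 0.73 [472.6 335.2] [0.47 0.36 0.12]
scene lens_tip 0.55 [216.4 233.8] [ 0.736 -0.351  0.12 ]
scene tip_box 0.71 [257.1 181.8] [ 0.496 -0.472  0.074]
scene tip_box 0.27 [278.6 219.7] [ 0.551 -0.298  0.074]
scene dish_stack 0.81 [342.3 254.6] [ 0.484 -0.085  0.036]
scene strip_box 0.74 [344.9 256.7] [ 0.482 -0.076  0.032]
scene strip_box 0.7 [213.4 236.2] [ 0.72  -0.418  0.032]
scene strip_box 0.65 [326.4 311.9] [0.652 0.021 0.032]
scene timer 0.86 [387.6 255.8] [0.378 0.006 0.017]
scene timer 0.71 [473.3 334.4] [0.408 0.346 0.017]
scene marker 0.54 [373.8 295.9] [0.512 0.073 0.015]
```

View pics/cab.png

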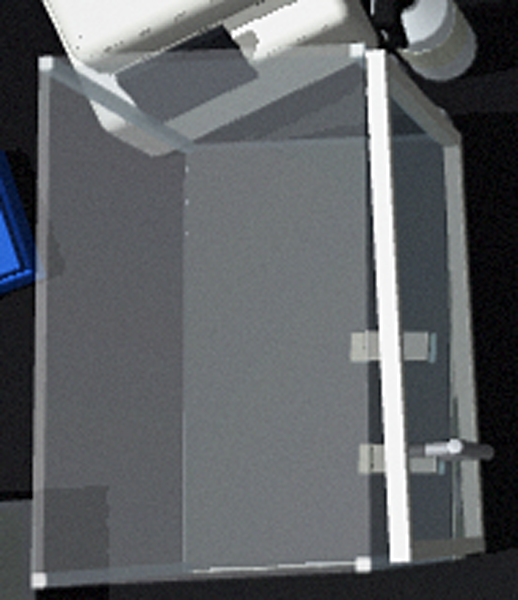

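View pics/cab2.png

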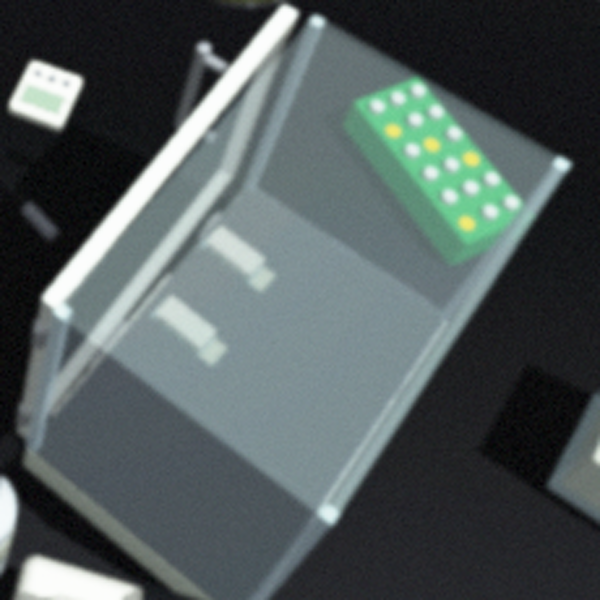

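The crops confirm two slides only, both with the paper end towards the cabinet's back. The recognisers are poor on small parts, so I'll measure those from hand-picked corners and check them in two views.

Run:
```python
from h import *
p=cv2.imread("pics/top0.png");q=cv2.imread("pics/scene0.png")
a=cv2.resize(p[65:335,345:465],(267,600),interpolation=cv2.INTER_CUBIC)
b=cv2.resize(q[175:340,150:345],(520,440),interpolation=cv2.INTER_CUBIC)
o=np.zeros((600,790,3),np.uint8);o[:,:267]=a;o[:440,270:]=b
cv2.imwrite("pics/mic.png",o)
np.set_printoptions(precision=3,suppress=True)
from scipy.optimize import least_squares
T=dict(bf=(26.9,153.5),ff=(141.3,148.3),fn=(143.2,337.2),bn=(24.3,342.7))
S=dict(fn=(491.5,227.7),bn=(585.4,282.5),ff=(393,339.6),bf=(496.5,417))
for n in T: print(n,onz("top",T[n],.333),onz("scene",S[n],.333))
L=dict(bf=(116,-191),ff=(-116,-191),fn=(-116,191),bn=(116,191))
def w(v,x,y,z):
    c,s=np.cos(v[2]),np.sin(v[2]); return np.array([v[0]+c*x-s*y,v[1]+s*x+c*y,z])
f=lambda v: np.concatenate([np.r_[proj("top",w(v,L[n][0]/1e3,L[n][1]/1e3,.334))-T[n],proj("scene",w(v,L[n][0]/1e3,L[n][1]/1e3,.334))-S[n]] for n in L])
r=least_squares(f,[.54,.35,1.57]);print("shelf",r.x,f(r.x).round(1))
print("door top",onz("top",(147.9,148.3),.332),onz("top",(156.7,335.4),.332))
print("scene door top",onz("scene",(370+47/2.609,220+298/2.609),.332),onz("scene",(370+290/2.609,220+8/2.609),.332))
print("handle top",onz("top",(176.9,293.5),.321),onz("scene",(447.8,238),.321))
print("hinge pred",w(r.x,-.12,-.195,.332))
```

```text
bf [0.692 0.512 0.333] [0.693 0.514 0.333]
ff [0.71  0.282 0.333] [0.712 0.283 0.333]
fn [0.33  0.254 0.333] [0.33  0.255 0.333]
bn [0.313 0.484 0.333] [0.313 0.485 0.333]
shelf [0.512 0.383 1.646] [-0.8 -1.1 -0.2 -0.1  0.  -0.7  0.4 -1.   0.3 -0.1 -0.5 -0.6 -0.8  0.5
  0.2 -0.4]
door top [0.71  0.269 0.332] [0.334 0.229 0.332]
scene door top [0.71  0.268 0.332] [0.334 0.229 0.332]
handle top [0.417 0.196 0.321] [0.419 0.198 0.321]
hinge pred [0.715 0.278 0.332]
```

View pics/mic.png

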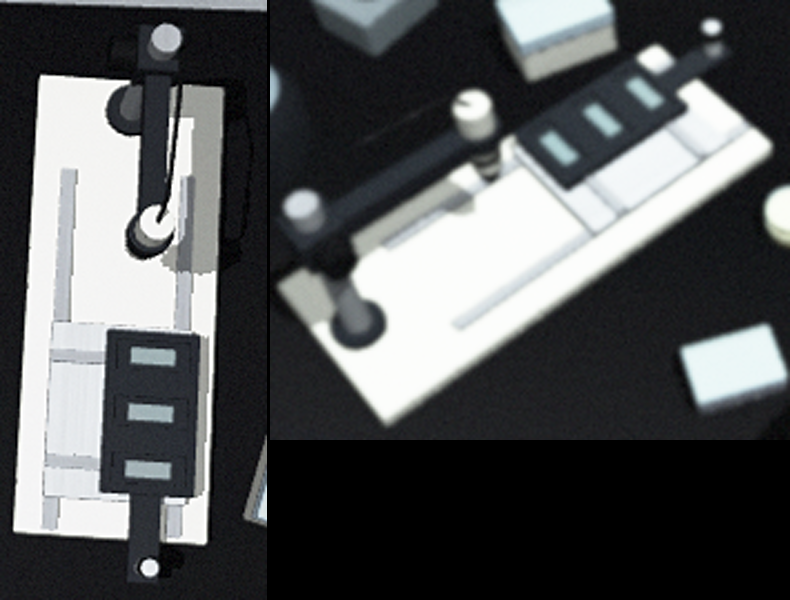

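Run:
```python
from h import *
np.set_printoptions(precision=4,suppress=True)
def tri(a,b):
    A=[];y=[]
    for c,uv in(("top",a),("scene",b)):
        P=CI[c]["mtx"]@np.c_[CI[c]["R"],CI[c]["t"]]
        for i in(0,1): A.append(P[i]-uv[i]*P[2])
    A=np.array(A);return np.linalg.lstsq(A[:,:3],-A[:,3],rcond=None)[0]
T=lambda x,y:(345+x/2.225-.25,65+y/2.222-.25)
S=lambda x,y:(150+(x-270)/2.667-.3,175+y/2.667-.3)
for n,a,b,z in(("far",(153,356),(559,148),.05),("mid",(150,412),(603,120),.05),("near",(147.5,469),(646,94),.05),("knob",(149,567),(712,27),.09),("lenstop",(156,221),(474,102),.24),("colcap",(166,42),(304,209),.245)):
    print(n,onz("top",T(*a),z),onz("scene",S(*b),z),tri(T(*a),S(*b)))
for c in((41,75),(223,88),(207,545),(13,532)): print("base",onz("top",T(*c),.02))
# refined blobs in top image
p=cv2.imread("pics/top0.png")
g=p[:,:,1].astype(int)
for (cx,cy) in((413.5,225),(412.3,250.3),(411,276)):
    s=g[int(cy)-7:int(cy)+8,int(cx)-15:int(cx)+16];m=s>95
    v,u=np.nonzero(m); uv=(u.mean()+int(cx)-15,v.mean()+int(cy)-7);print(m.sum(),uv,onz("top",uv,.05))
```

```text
far [ 0.6124 -0.3267  0.05  ] [ 0.6125 -0.3268  0.05  ] [ 0.6124 -0.3268  0.0499]
mid [ 0.5488 -0.3236  0.05  ] [ 0.5484 -0.3235  0.05  ] [ 0.5486 -0.3235  0.0503]
near [ 0.4847 -0.3212  0.05  ] [ 0.485  -0.3186  0.05  ] [ 0.4845 -0.321   0.0478]
knob [ 0.3765 -0.3163  0.09  ] [ 0.3775 -0.3155  0.09  ] [ 0.3765 -0.3165  0.0886]
lenstop [ 0.7184 -0.2951  0.24  ] [ 0.7148 -0.2976  0.24  ] [ 0.7169 -0.294   0.2448]
colcap [ 0.9031 -0.3036  0.245 ] [ 0.91   -0.2979  0.245 ] [ 0.9077 -0.3059  0.2345]
base [ 0.9491 -0.1981  0.02  ]
base [ 0.9404 -0.4137  0.02  ]
base [ 0.4028 -0.3942  0.02  ]
base [ 0.4118 -0.1748  0.02  ]
152 (np.float64(413.375), np.float64(224.9934210526316)) [ 0.6123 -0.3264  0.05  ]
156 (np.float64(412.2435897435897), np.float64(250.37820512820514)) [ 0.5482 -0.3238  0.05  ]
163 (np.float64(411.0), np.float64(275.95705521472394)) [ 0.4844 -0.321   0.05  ]
```

```bash
cat >> h.py <<'E'
from scipy.spatial.transform import Rotation as Ro
PZ=-ctrl.pinch_z
SH=np.array([.512,.383]);SY=1.646
SX=np.array([np.cos(SY),np.sin(SY)]);SL=np.array([-np.sin(SY),np.cos(SY)])   # shelf x (in), y (left)
HINGE=SH-.12*SX-.19*SL
MID=np.array([.5484,-.3238]);MY=-.041
MX=np.array([np.cos(MY),np.sin(MY)]);ML=np.array([-np.sin(MY),np.cos(MY)])
def quat(y,z):
    y=np.asarray(y,float);z=np.asarray(z,float);y=y/np.linalg.norm(y);z=z/np.linalg.norm(z)
    q=Ro.from_matrix(np.c_[np.cross(y,z),y,z]).as_quat();return q[[3,0,1,2]]
def door(th,r=.3,n=.047):
    c,s=np.cos(th),np.sin(th);u=c*SL-s*SX;nn=-c*SX-s*SL   # u hinge->free, nn outward
    return HINGE+r*u+n*nn,u
# outward normal at th=0 is -SX; opening turns u (SL) towards -SX, and -SX towards -SL
def hpose(th,sg=1,z=.284,yaw=0):
    p,u=door(th);a=yaw;u=np.array([np.cos(a)*u[0]-np.sin(a)*u[1],np.sin(a)*u[0]+np.cos(a)*u[1]])
    return np.r_[p,z],quat(np.r_[sg*u,0],[0,0,-1])
def tilted(p,z,yaw,a,sg=1,back=0):
    """grasp point at (p,z); tool points along heading yaw, a below the horizontal"""
    h=np.array([np.cos(yaw),np.sin(yaw)]);zt=np.r_[np.cos(a)*h,-np.sin(a)]
    return np.r_[p,z]+(PZ-back)*zt,quat(sg*np.r_[-h[1],h[0],0],zt),zt
E
python3 - <<'E'
from h import *
np.set_printoptions(precision=2,suppress=True)
for sg in(1,-1):
  for yaw in (0,.6):
    print("door",sg,yaw)
    for th in(.036,.5,1,1.3,1.5,1.7):
        q=ctrl.ik(*hpose(th,sg,yaw=yaw));print(th,door(th)[0],q)
L=onz("scene",(460.8,315.8),.068);R=onz("scene",(441.7,342.7),.068);print(L,R,(L[:2]-SH)@SX,(L[:2]-SH)@SL,(R[:2]-SH)@SX,(R[:2]-SH)@SL)
for a in(45,52,60):
  for sg in(1,-1):
    print(a,sg)
    for p,y in((L[:2],SY),(R[:2],SY),(MID+.064*MX,MY+np.pi/2),(MID-.064*MX,MY+np.pi/2)):
      print(*[ctrl.ik(*tilted(p,z,y,np.radians(a),sg)[:2]) for z in (.065,.12)])
E
```

```text
door 1 0
0.036 [0.42 0.2 ] [ 0.38  0.38 -1.22  1.81  0.38  1.22  2.29]
0.5 [0.48 0.07] [-0.87  0.37  0.95  1.76 -0.32  1.18 -2.39]
1 [ 0.61 -0.01] [ 0.23  0.46 -0.42  1.45  0.19  1.27 -2.27]
1.3 [ 0.7  -0.03] [ 0.19  0.61 -0.39  1.18  0.22  1.39 -1.93]
1.5 [ 0.76 -0.02] [ 0.16  0.73 -0.4   0.95  0.26  1.5  -1.73]
1.7 [ 0.82 -0.01] [ 0.1   0.87 -0.44  0.66  0.33  1.66 -1.53]
door 1 0.6
0.036 [0.42 0.2 ] [-1.07  0.26  0.75  1.82 -0.2   1.13 -2.68]
0.5 [0.48 0.07] [ 0.42  0.33 -0.85  1.75  0.26  1.19 -2.47]
1 [ 0.61 -0.01] [ 0.34  0.49 -0.6   1.45  0.28  1.29 -1.75]
1.3 [ 0.7  -0.03] [ 0.32  0.65 -0.65  1.18  0.38  1.43 -1.45]
1.5 [ 0.76 -0.02] [ 0.26  0.77 -0.67  0.95  0.45  1.55 -1.24]
1.7 [ 0.82 -0.01] [ 0.16  0.89 -0.66  0.66  0.5   1.69 -1.  ]
door -1 0
0.036 [0.42 0.2 ] [ 0.33  0.35 -1.14  1.81  0.34  1.2  -0.8 ]
0.5 [0.48 0.07] [ 0.62  0.45 -1.24  1.75  0.45  1.27 -0.15]
1 [ 0.61 -0.01] [ 0.58  0.62 -1.1   1.45  0.55  1.41  0.54]
1.3 [ 0.7  -0.03] [ 0.48  0.77 -1.11  1.17  0.68  1.56  0.88]
1.5 [ 0.76 -0.02] [ 0.39  0.87 -1.13  0.95  0.77  1.68  1.13]
1.7 [ 0.82 -0.01] [ 0.25  0.
[... 1976 characters left out ...]
.63 -0.49  2.22 -0.88  0.27 -2.62] [-0.04  0.51 -0.43  2.17 -0.76  0.42 -2.79]
[-0.09  0.69 -0.33  1.96 -0.7   0.47 -2.78] [-0.76  0.72  0.75  1.93 -1.22  1.09 -2.35]
[ 0.6   0.95  0.11  1.23 -0.52  1.33 -2.28] [ 0.6   0.9   0.13  1.2  -0.51  1.42 -2.31]
[ 0.71  0.82  0.1   1.57 -0.49  1.18 -2.11] [ 0.7   0.76  0.12  1.53 -0.48  1.28 -2.14]
60 -1
[ 0.1   0.67 -0.68  2.21 -0.46  0.2   0.1 ] [ 0.22  0.6  -0.84  2.17 -0.13  0.32 -0.28]
[ 0.23  0.83 -0.88  1.96  0.28  0.4  -0.58] [ 0.3   0.78 -1.01  1.92  0.32  0.53 -0.66]
[ 0.94  1.02 -0.65  1.23  0.08  1.25  0.42] [ 0.94  0.96 -0.66  1.19  0.06  1.34  0.4 ]
[ 1.11  0.9  -0.64  1.56  0.05  1.1   0.53] [ 1.12  0.83 -0.66  1.52  0.03  1.19  0.51]
```

Run:
```python
from h import *
np.set_printoptions(precision=3,suppress=True)
s=get_state();ctrl.movel([.2,-.59,.45],max_speed=.3)
p,q=hpose(.036,-1)
ctrl.movep(p+[0,0,.17],q);print(get_state()["time"],get_state()["qpos"])
f0=get_state()["contact_force"];ctrl.movel(p+[0,0,.008],max_speed=.15)
s=get_state();print(s["contact_force"]-f0,s["tcp_pos"]-p,s["time"])
pic,_=vision.grab_frame("scene");cv2.imwrite("pics/grip.png",pic[180:330,380:540].repeat(3,0).repeat(3,1))
```

```text
5.65 [ 0.399  0.269 -1.223  1.432  0.253  1.614 -0.692]
[ 0.474  0.859 -0.244] [0.    0.    0.009] 6.8833
```

View pics/grip.png

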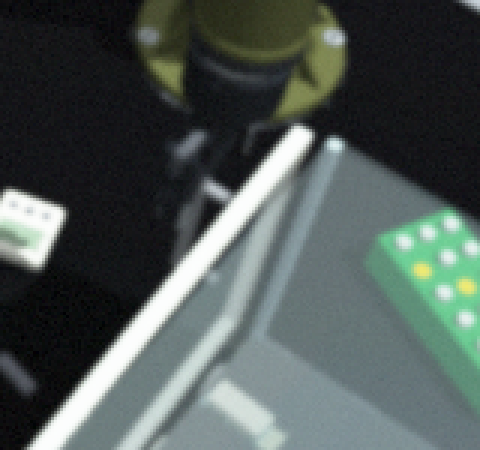

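The gripper straddles the handle bar (crop around (190,190)), clear of the door's top edge, so I'll close on it and swing the door.

Run:
```python
from h import *
np.set_printoptions(precision=3,suppress=True)
ctrl.close_gripper(30);s=get_state();print(s["width"],s["contact_force"])
for th in np.linspace(.036,1.5,13)[1:]:
    p,q=hpose(th,-1,z=.290);ctrl.movel(p,q,max_speed=.12);s=get_state()
    print(round(th,2),s["width"],s["contact_force"],s["gripper_force"],s["time"])
    if np.linalg.norm(s["contact_force"])>50 or s["width"]<.008: break
```

```text
0.010861127335382957 [ 5.734  0.712 -1.673]
0.16 0.010964658183466907 [-1.727 -1.071 18.038] 32.64579713344574 8.0583
0.28 0.010730091443054611 [-2.423 -1.979 17.932] 32.70511865615845 8.5167
0.4 0.010759389336831371 [-1.548 -1.194 18.004] 32.70297288894653 8.975
0.52 0.010865844404018433 [-2.002 -1.244 17.293] 29.225066900253296 9.4333
0.65 0.011197911299350547 [-1.172 -1.744 16.003] 29.745792746543884 9.8917
0.77 0.0105579016372999 [-0.38  -1.853 14.962] 29.767057299613953 10.35
0.89 0.01109638305946952 [-0.269 -1.663 13.375] 29.81532633304596 10.8083
1.01 0.010622121552095206 [ 0.438 -1.225 12.933] 29.869201183319092 11.2667
1.13 0.010598340116483177 [-0.506 -3.131 11.984] 29.91031140089035 11.725
1.26 0.010790229983308043 [ 0.538 -1.582 11.49 ] 29.927526712417603 12.1833
1.38 0.010752341686359801 [ 0.691 -1.36  10.769] 29.945434033870697 12.6417
1.5 0.01101699834938425 [ 0.952 -0.576 11.143] 30.018492937088013 13.1
```

Run:
```python
from h import *
np.set_printoptions(precision=3,suppress=True)
ctrl.ungrasp();s=get_state();ctrl.movel(s["tcp_pos"]+[0,0,.16],max_speed=.25)
ctrl.movel([.45,-.15,.42],max_speed=.35);print(get_state()["time"])
o=np.zeros((600,800,3),np.uint8)
p,d=vision.grab_frame("top");cv2.imwrite("pics/t1.png",p);a=p[225:325,110:230];o[:333,:400]=cv2.resize(a,(400,333),interpolation=cv2.INTER_CUBIC)
q,e=vision.grab_frame("scene");cv2.imwrite("pics/s1.png",q);b=q[280:380,410:530];o[:333,400:]=cv2.resize(b,(400,333),interpolation=cv2.INTER_CUBIC)
o[340:580,:320]=p[::2,::2];o[340:580,400:720]=q[::2,::2]
cv2.imwrite("pics/after.png",o)
```

```text
Traceback (most recent call last):
host.Unreachable: the arm cannot follow that straight line within its joint ranges
```

Run:
```python
from h import *
np.set_printoptions(precision=3,suppress=True)
s=get_state();q=s["tcp_pos"]
for dz in(.12,.1,.08,.065):
    try: ctrl.movel(q+[0,0,dz],max_speed=.2);print(dz);break
    except ctrl.Unreachable: pass
ctrl.movel(np.r_[.45,-.15,get_state()["tcp_pos"][2]],max_speed=.35);print(get_state()["time"])
o=np.zeros((600,800,3),np.uint8)
p,d=vision.grab_frame("top");cv2.imwrite("pics/t1.png",p);a=p[225:325,110:230];o[:333,:400]=cv2.resize(a,(400,333),interpolation=cv2.INTER_CUBIC)
q,e=vision.grab_frame("scene");cv2.imwrite("pics/s1.png",q);b=q[280:380,410:530];o[:333,400:]=cv2.resize(b,(400,333),interpolation=cv2.INTER_CUBIC)
o[340:580,:320]=p[::2,::2];o[340:580,400:720]=q[::2,::2]
cv2.imwrite("pics/after.png",o)
```

```text
0.12
16.4333
```

View pics/after.png

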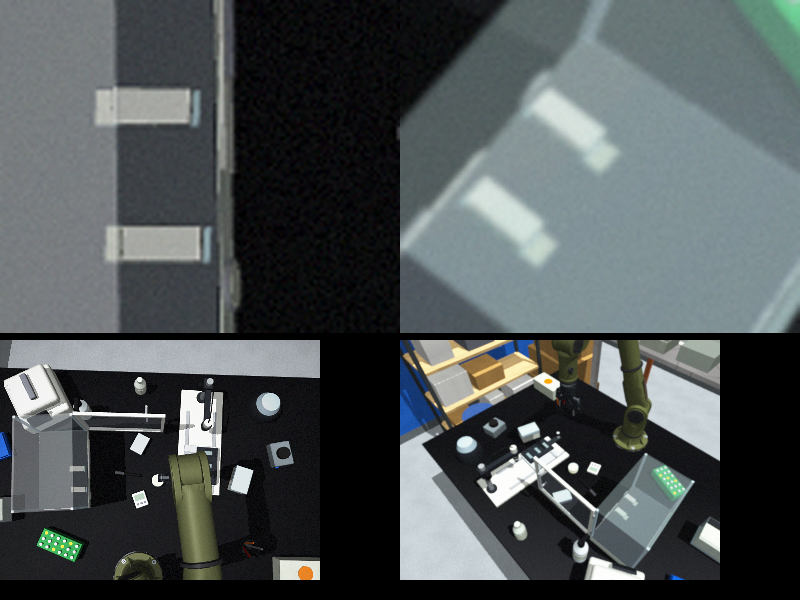

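The slides show clearly through the open front in the top crop: the right one spans about (96–200, 89–125) and the left one (106–210, 227–262), with the lid/paper lines at 112 and 122. The door stands open, and nothing else has moved.

Run:
```python
from h import *
np.set_printoptions(precision=4,suppress=True)
p=cv2.imread("pics/t1.png");g=cv2.resize(p[225:325,110:230],(1200,1000),interpolation=cv2.INTER_CUBIC)[:,:,1]
g=cv2.GaussianBlur(g,(15,15),0)
for name,(x0,x1,y0,y1) in dict(right=(270,620,230,410),left=(300,650,650,820)).items():
    for t in (130,140):
        m=np.zeros_like(g);m[y0:y1,x0:x1]=(g[y0:y1,x0:x1]>t)
        cs,_=cv2.findContours(m,cv2.RETR_EXTERNAL,cv2.CHAIN_APPROX_NONE);c=max(cs,key=cv2.contourArea)
        b=cv2.boxPoints(cv2.minAreaRect(c))/10+[110,225]-.45
        w=np.array([onz("top",u,.068)[:2] for u in b]);e=[w[1]-w[0],w[2]-w[1]];e.sort(key=np.linalg.norm)
        print(name,t,[np.linalg.norm(k) for k in e],w.mean(0),"yaw",np.arctan2(e[1][1],e[1][0]),b.round(1).tolist())
k=lambda x,y:(110+x/3.333-.35,225+y/3.333-.35)
for n,v in dict(right=(151,107.3),left=(161,244.5)).items(): # lid centre
    w=onz("top",k(*v),.068)[:2];print(n,w,(w-SH)@SX,(w-SH)@SL)
sk=lambda x,y:(410+(x-400)/3.333-.35,280+y/3.333-.35)
print(onz("scene",sk(567,119),.068),onz("scene",sk(505,210),.068))
```

```text
right 130 [np.float64(0.0313429607623622), np.float64(0.07074785999134778)] [0.5126 0.3146] yaw -1.5704411350791576 [[137.2, 262.9], [137.6, 250.1], [166.7, 250.9], [166.4, 263.7]]
right 140 [np.float64(0.029601014833244958), np.float64(0.06948337667306707)] [0.5134 0.3144] yaw -1.5431213195949907 [[137.8, 250.6], [166.5, 250.6], [166.5, 262.6], [137.8, 262.6]]
left 130 [np.float64(0.031126689124361943), np.float64(0.07075072615659221)] [0.4127 0.301 ] yaw -1.5923559434406813 [[140.1, 304.1], [140.7, 291.1], [170.1, 292.5], [169.5, 305.5]]
left 140 [np.float64(0.028358645811581353), np.float64(0.0693622666140408)] [0.4138 0.3011] yaw -1.5447208459453055 [[140.7, 292.0], [169.6, 292.0], [169.6, 303.7], [140.7, 303.7]]
right [0.5129 0.3074] -0.07540900682348958 0.0047469622311726665
left [0.4135 0.2942] -0.08112873946117906 0.1048531898197788
[0.4166 0.294  0.068 ] [0.5154 0.3083 0.068 ]
```

```bash
cat >> h.py <<'E'
A=np.radians(50)
def pose(lid,yaw,z=.0622,sg=-1):
    """TCP pose to hold a slide whose lid centre is at lid, long axis (to the paper end) along yaw"""
    h=np.array([np.cos(yaw),np.sin(yaw)]);zt=np.r_[np.cos(A)*h,-np.sin(A)]
    return np.r_[lid+.007*h,z],quat(sg*np.r_[-h[1],h[0],0],zt),zt
def st(*a):
    s=get_state();print(*a,"t",round(s["time"],1),"w",round(s["width"]*1e3,1),"F",s["contact_force"].round(1),"gf",round(float(np.max(s["gripper_force"])),1),"tcp",s["tcp_pos"].round(4));return s
E
python3 - <<'E'
from h import *
p,q,zt=pose(np.array([.4152,.294]),1.56)
ctrl.movep(p-.13*zt,q);s=st("appr");print(s["qpos"].round(2))
ctrl.movel(p-.03*zt,max_speed=.2);st()
ctrl.movel(p,max_speed=.08);st("at")
ctrl.close_gripper(30);st("closed")
ctrl.movel(p+[0,0,.03],max_speed=.1);st("up");print(get_state()["qpos"].round(2))
for c in("top","scene"):
    im,_=vision.grab_frame(c);b=im[225:325,110:230] if c=="top" else im[280:380,410:530]
    b=cv2.resize(b,(400,333),interpolation=cv2.INTER_CUBIC);o=b if c=="top" else np.hstack([o,b])
cv2.imwrite("pics/g1.png",o)
E
```

```text
appr t 18.1 w 85.5 F [-0.3  0.1 -0. ] gf 0.0 tcp [0.4152 0.2174 0.1622]
[ 0.68  0.59 -1.06  2.23 -0.41  0.43  0.11]Traceback (most recent call last):
  File "<stdin>", line 4, in <module>
host.Unreachable: the arm cannot follow that straight line within its joint ranges
```

Run:
```python
from h import *
import h
for a in(40,45,50,55):
  h.A=np.radians(a)
  for sg in(1,-1):
    for dz in (0,.03,.13):
      for lid in ([.4152,.294],[.514,.308]):
        p,q,zt=pose(np.array(lid),1.56,sg=sg);r=ctrl.ik(p-dz*zt,q);print(a,sg,dz,lid[0],None if r is None else r.round(2))
```

```text
40 1 0 0.4152 [ 0.41  0.88 -0.84  2.33  4.56  0.25 -1.6 ]
40 1 0 0.514 [-0.23  0.78  0.16  2.08 -1.49  0.98 -1.93]
40 1 0.03 0.4152 [ 0.35  0.76 -0.63  2.33 -1.5   0.45 -1.8 ]
40 1 0.03 0.514 [-0.43  0.82  0.55  2.08 -1.5   1.27 -1.93]
40 1 0.13 0.4152 [ 0.91  0.98 -1.42  2.27  0.36  0.36  2.57]
40 1 0.13 0.514 [ 0.13  0.62 -0.1   2.04 -1.12  0.94 -2.19]
40 -1 0 0.4152 [ 0.41  0.88 -0.84  2.33  4.56  0.25  1.55]
40 -1 0 0.514 [ 0.47  1.   -1.    2.07 -0.35  0.2   0.17]
40 -1 0.03 0.4152 [ 0.46  0.82 -0.82  2.33 -1.45  0.3   1.28]
40 -1 0.03 0.514 [ 0.52  0.96 -1.01  2.07 -0.36  0.26  0.18]
40 -1 0.13 0.4152 [ 0.83  0.8  -1.15  2.27 -0.43  0.36  0.26]
40 -1 0.13 0.514 [ 0.69  0.84 -1.04  2.03 -0.36  0.5   0.19]
45 1 0 0.4152 [ 0.54  1.01 -1.22  2.32  1.52  0.18  1.36]
45 1 0 0.514 [ 0.52  1.08 -1.23  2.06  0.82  0.32  2.12]
45 1 0.03 0.4152 [-0.59  0.77  0.75  2.33 -1.52  1.29 -1.78]
45 1 0.03 0.514 [-0.58  0.83  0.75  2.07 -1.49  1.33 -2.  ]
45 1 0.13 0.4152 [ 0.87  0.89 -1.42  2.25  0.38  0.4   2.48]
45 1 0.13 0.514 [-0.56  0.77  0.95  2.03 -1.33  1.5  -2.03]
45 -1 0 0.4152 [ 0.54  
[... 1079 characters left out ...]
3  0.89 -1.2   2.27  1.2   0.29  1.55]
55 1 0 0.514 [ 0.46  1.06 -1.32  2.02  1.02  0.56  1.83]
55 1 0.03 0.4152 [ 0.52  0.88 -1.3   2.26  1.04  0.36  1.7 ]
55 1 0.03 0.514 [ 0.52  1.06 -1.4   2.01  0.98  0.63  1.87]
55 1 0.13 0.4152 [-0.84  0.63  1.15  2.21 -1.22  1.33 -2.1 ]
55 1 0.13 0.514 [-0.78  0.77  1.15  1.97 -1.28  1.47 -2.21]
55 -1 0 0.4152 [ 0.13  0.65 -0.62  2.28 -1.19  0.22  0.81]
55 -1 0 0.514 [ 0.21  0.77 -0.74  2.02 -0.3   0.3  -0.06]
55 -1 0.03 0.4152 [ 0.33  0.67 -0.88  2.27 -0.38  0.18 -0.  ]
55 -1 0.03 0.514 [ 0.25  0.72 -0.76  2.01 -0.3   0.36 -0.05]
55 -1 0.13 0.4152 [ 0.57  0.5  -0.97  2.2  -0.38  0.47  0.02]
55 -1 0.13 0.514 [ 0.42  0.59 -0.81  1.96 -0.31  0.59 -0.04]
```

```bash
sed -i 's/^A=np.radians(50)/A=np.radians(54)/' h.py
python3 - <<'E'
from h import *
p,q,zt=pose(np.array([.4152,.294]),1.56,z=.0615,sg=1)
ctrl.movel([.42,.06,.33],max_speed=.25)
ctrl.movep([.42,.06,.33],q);print(get_state()["qpos"].round(2))
ctrl.movep(p-.13*zt,q);s=st("appr");print(s["qpos"].round(2))
for d in (.1,.06,.03,.015,0):
    r=ctrl.ik(p-d*zt,q);print(d,None if r is None else r.round(2))
E
```

```text
[-0.53  0.37  1.15  1.9  -0.82  1.57 -2.28]
appr t 22.3 w 85.2 F [ 0.  -0.7  0.1] gf 0.0 tcp [0.4156 0.2237 0.1674]
[-0.74  0.55  0.97  2.22 -1.2   1.21 -2.13]
0.1 [-0.75  0.6   0.94  2.25 -1.28  1.19 -2.08]
0.06 [-0.76  0.66  0.89  2.27 -1.38  1.16 -2.02]
0.03 [-0.76  0.71  0.84  2.29 -1.46  1.15 -1.98]
0.015 [-0.77  0.73  0.82  2.29 -1.5   1.14 -1.96]
0 [-0.51  0.63  0.36  2.29 -1.52  0.82 -1.98]
```

Run:
```python
from h import *
p,q,zt=pose(np.array([.4152,.294]),1.56,z=.0615,sg=1)
ctrl.movel([.4152,.16,.2],max_speed=.25)
r=get_state()["qpos"].copy()
ctrl.set_joints(r+np.array([.42,-.03,-.7,0,.02,-.4,-.05]));s=st("mid");print(s["qpos"].round(2))
ctrl.movep(p-.13*zt,q);s=st("appr");print(s["qpos"].round(2))
for d in (.1,.06,.03,.015,0):
    r=ctrl.ik(p-d*zt,q);print(d,None if r is None else r.round(2))
try: ctrl.movel(p-.03*zt,max_speed=.2);s=st();print(s["qpos"].round(2));print(ctrl.ik(p,q).round(2))
except Exception as e: print(e)
```

```text
mid t 23.4 w 85.3 F [0.3 0.1 0.4] gf 0.0 tcp [0.4488 0.1673 0.1382]
[-0.21  0.47  0.32  2.17 -1.04  0.9  -2.18]
appr t 23.8 w 85.4 F [ 0.7 -0.  -0.7] gf 0.0 tcp [0.4136 0.2255 0.1672]
[-0.32  0.39  0.31  2.22 -1.08  0.88 -2.33]
0.1 [-0.33  0.44  0.27  2.24 -1.16  0.82 -2.26]
0.06 [-0.34  0.5   0.22  2.27 -1.29  0.76 -2.16]
0.03 [-0.35  0.55  0.18  2.28 -1.39  0.72 -2.08]
0.015 [-0.36  0.58  0.16  2.28 -1.45  0.7  -2.04]
0 [-0.36  0.6   0.13  2.29 -1.5   0.68 -2.  ]
t 24.5 w 85.3 F [ 0.5 -0.1 -0.3] gf 0.0 tcp [0.4156 0.2824 0.0854]
[-0.36  0.55  0.19  2.28 -1.39  0.73 -2.08]
[-0.37  0.61  0.15  2.29 -1.5   0.69 -2.  ]
```

Feasible now, so I'll grasp the left slide.

Run:
```python
from h import *
p,q,zt=pose(np.array([.4152,.294]),1.56,z=.0615,sg=1)
ctrl.movel(p,max_speed=.08);st("at")
ctrl.close_gripper(30);st("closed")
ctrl.movel(p-.03*zt,max_speed=.1);s=st("up");print(s["qpos"].round(2))
for c in("top","scene"):
    im,_=vision.grab_frame(c);b=im[225:325,110:230] if c=="top" else im[280:380,410:530]
    b=cv2.resize(b,(400,333),interpolation=cv2.INTER_CUBIC);o=b if c=="top" else np.hstack([o,b])
cv2.imwrite("pics/g1.png",o)
```

```text
at t 25.0 w 85.4 F [ 0.1  0.4 -0.1] gf 0.0 tcp [0.4157 0.3005 0.062 ]
closed t 25.6 w 24.9 F [-1.1 -2.4  4.9] gf 29.6 tcp [0.4154 0.3009 0.0618]
up t 26.0 w 25.1 F [ 0.4 -0.5 -0.1] gf 29.4 tcp [0.4152 0.2835 0.0857]
[-0.35  0.55  0.17  2.28 -1.39  0.71 -2.09]
```

View pics/g1.png

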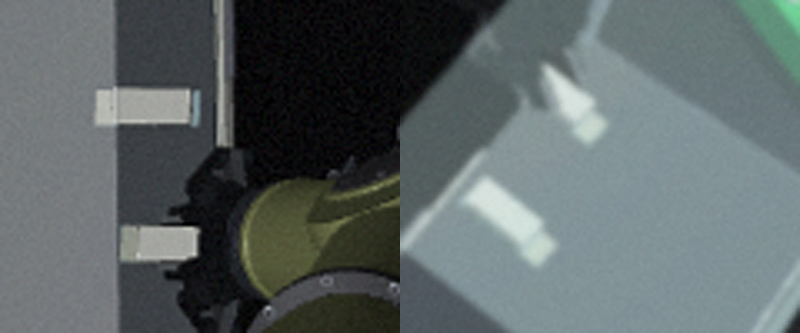

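The crop shows the left slide held level by its block, with the paper end at (130,243); the right slide is undisturbed. I'll carry it to hover over the far slot.

```bash
cat >> h.py <<'E'
def slotpose(k,sg=1,z=.0615,off=0.):
    h=ML;p,q,zt=pose(MID+k*.064*MX-(.006+off)*h,MY+np.pi/2,z=z,sg=sg);return p,q,zt
E
python3 - <<'E'
from h import *
p,q,zt=pose(np.array([.4152,.294]),1.56,z=.0615,sg=1)
ctrl.movel(p-.13*zt,max_speed=.2);st("out")
p2,q2,z2=slotpose(1)
a=get_state()["tcp_pos"]
ctrl.movel([.45,.05,.17],max_speed=.25);st()
ctrl.movel(p2+[0,0,.06],q2,max_speed=.22);s=st("hover");print(s["qpos"].round(2))
ctrl.movel(p2+[0,0,.02],max_speed=.15);s=st("low")
im,_=vision.grab_frame("top");b=cv2.resize(im[190:300,360:470],(500,500),interpolation=cv2.INTER_CUBIC)
im,_=vision.grab_frame("scene");c=cv2.resize(im[170:280,220:330],(500,500),interpolation=cv2.INTER_CUBIC)
cv2.imwrite("pics/hov.png",cv2.resize(np.hstack([b,c]),(800,400)))
E
```

```text
out t 26.8 w 24.9 F [ 1.  -0.  -0.9] gf 29.4 tcp [0.4141 0.2254 0.1661]
t 27.6 w 25.3 F [ 0.4 -0.4 -0.7] gf 29.4 tcp [0.4492 0.0518 0.1696]
hover t 29.6 w 25.0 F [ 0.4 -0.6 -0.5] gf 29.4 tcp [ 0.6124 -0.3249  0.1218]
[ 0.52  0.98  0.42  1.1  -0.76  1.65 -2.17]
low t 30.1 w 25.1 F [0.2 0.1 0.5] gf 29.4 tcp [ 0.6122 -0.3248  0.0811]
```

View pics/hov.png

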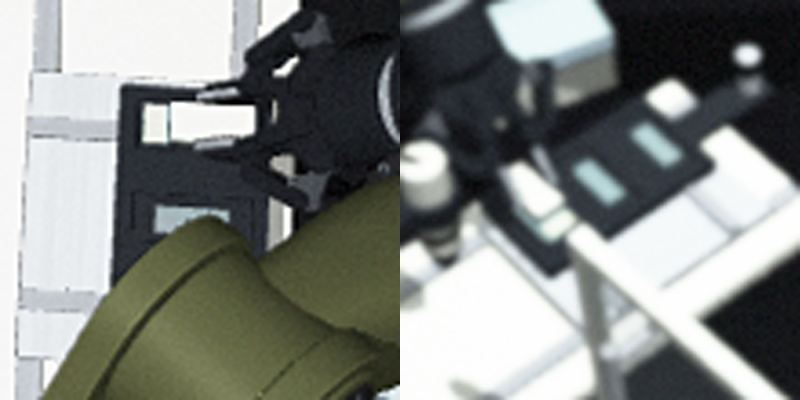

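The slide hovers flat over the far slot: its paper end runs from (143,124) to the lid line at (169,124) in the left crop.

Run:
```python
from h import *
np.set_printoptions(precision=4,suppress=True)
f=MID+.064*MX
for uv,z,x in(((399.3-.35,224.1-.35),.073,.038),((406.5-.35,224.1-.35),.088,.022)):
    w=onz("top",uv,z)[:2]-f;print("along",w@ML,"expected",x,"across",w@MX)
```

```text
along 0.03975243232065861 expected 0.038 across -0.0032591668076631763
along 0.024378072547707297 expected 0.022 across -0.00453106357685148
```

Run:
```python
from h import *
np.set_printoptions(precision=4,suppress=True)
im,_=vision.grab_frame("top");cv2.imwrite("pics/t2.png",im);g=im[:,:,1].astype(float)
f=MID+.064*MX
for c in range(399,420,2):
    col=g[205:245,c];t=120;i=np.nonzero(col>t)[0]
    if len(i)==0: continue
    a,b=i[0],i[-1]; lo=205+a-1+(t-col[a-1])/(col[a]-col[a-1]);hi=205+b+(col[b]-t)/(col[b]-col[b+1])
    z=.073 if c<406 else .088
    print(c,round(lo,2),round(hi,2),(onz("top",(c,(lo+hi)/2),z)[:2]-f)@MX,np.linalg.norm(onz("top",(c,lo),z)-onz("top",(c,hi),z)))
# far plate edge: expected at +.092 from the middle
for c in(397,420,424):
    print(c,g[208:222,c].astype(int))
print("pred plate far edge rows",[proj("top",np.r_[MID+.092*MX+y*ML,.054]).round(1) for y in(.045,0,-.045)])
s=get_state();print(s["tcp_pos"])
```

```text
399 204.37 212.92 0.03451748318373053 0.02149294590875235
401 204.35 228.68 0.015154334086070614 0.06090464257108088
403 204.35 228.83 0.015305618432947182 0.06129027385477886
405 204.36 228.91 0.015555590220862609 0.06145566256068953
407 204.37 228.21 0.01405119308643241 0.059078024869378985
409 204.37 228.11 0.014513721133272052 0.05884608012721719
411 204.36 228.41 0.014517692763230622 0.05962198743149765
413 204.35 228.47 0.014793539447864146 0.05979485545708547
415 204.39 230.31 0.012796210553039769 0.06423521408771002
417 204.39 229.78 0.013813678821226232 0.0629430040938799
419 204.34 229.61 0.014421360145802718 0.06264610692501463
397 [247 246 250 205 240 106  45  46  44  45  40  37  29  28]
420 [247 245 248 255 119  12 121 176 115  24 129 251 249 247]
424 [198 203 211 136  47  48 175 154  54   8  95 253 250 246]
pred plate far edge rows [array([396.3, 212.5]), array([414.2, 213.7]), array([432.1, 214.9])]
[ 0.6128 -0.3257  0.0826]
```

```bash
sed -i 's/^MX=/M0=MID.copy();MX=/; s/^def quat/MID=M0+.0035*MX-.002*ML\ndef quat/' h.py
python3 - <<'E'
from h import *
np.set_printoptions(precision=4,suppress=True)
p2,q2,z2=slotpose(1)
ctrl.movel(p2+[0,0,.012],max_speed=.1);st("low")
im,_=vision.grab_frame("top");g=im[:,:,1].astype(float)
for c in range(402,418,3):
    col=g[216:245,c];t=120;i=np.nonzero(col>t)[0];a,b=i[0],i[-1]
    print(c,216+a,(onz("top",(c,216+b+(col[b]-t)/(col[b]-col[b+1])),.065 if c<406 else .08)[:2]-M0-.064*MX)@MX+.013)
for z in(.006,.003,.001,0):
    ctrl.movel(p2+[0,0,z],max_speed=.03);s=st(z)
    if abs(s["contact_force"][2])>6: break
im,_=vision.grab_frame("top");b=cv2.resize(im[190:300,360:470],(500,500),interpolation=cv2.INTER_CUBIC);cv2.imwrite("pics/slot1.png",b)
E
```

```text
low t 30.5 w 25.0 F [ 0.3 -0.4 -0.3] gf 29.4 tcp [ 0.6158 -0.3275  0.073 ]
402 218 0.000867344099744297
405 218 0.0007800556638009552
408 217 0.0008285702714037387
411 217 0.0004702987321892303
414 217 -0.0029942779354952247
417 218 -0.0015021678385197402
0.006 t 30.9 w 25.1 F [ 0.5  0.  -0.5] gf 29.4 tcp [ 0.6157 -0.3274  0.0672]
0.003 t 31.1 w 24.8 F [-0.3  0.  -0.8] gf 29.4 tcp [ 0.6157 -0.3275  0.0643]
0.001 t 31.4 w 25.1 F [ 0.5  0.  -0.3] gf 29.4 tcp [ 0.6158 -0.3275  0.0624]
0 t 31.6 w 25.1 F [-1.6  0.8  1.7] gf 29.7 tcp [ 0.6159 -0.3276  0.0619]
```

View pics/slot1.png

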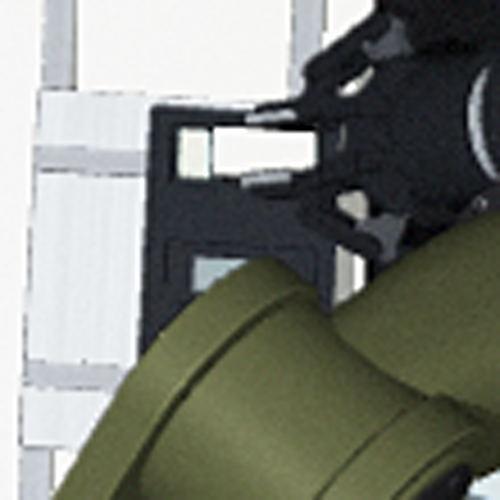

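The slide sits in the far slot at about (180–318, 128–178) in the crop, with light contact at floor height, so I'll release it and look at the right slide again.

Run:
```python
from h import *
np.set_printoptions(precision=4,suppress=True)
p2,q2,z2=slotpose(1)
ctrl.ungrasp();ctrl.movel(p2-.1*z2,max_speed=.15);st()
ctrl.movel([.47,-.02,.2],max_speed=.3);s=st("clear");print(s["qpos"].round(2))
im,_=vision.grab_frame("top");cv2.imwrite("pics/t3.png",im)
o=np.hstack([cv2.resize(im[200:310,370:450],(436,600),interpolation=cv2.INTER_CUBIC),np.zeros((600,4,3),np.uint8),np.vstack([cv2.resize(im[225:325,110:230],(360,300),interpolation=cv2.INTER_CUBIC),np.zeros((300,360,3),np.uint8)])])
q,_=vision.grab_frame("scene");o[302:602,440:800]=cv2.resize(q[280:380,410:530],(360,300),interpolation=cv2.INTER_CUBIC)[:298]
cv2.imwrite("pics/chk.png",o)
```

```text
t 33.1 w 85.2 F [-0.3  0.9 -1.3] gf 0.0 tcp [ 0.6134 -0.3858  0.1418]
clear t 34.6 w 85.3 F [-0.2  0.   0.6] gf 0.0 tcp [ 0.4705 -0.0213  0.1996]
[ 0.12  0.48  0.44  1.93 -0.79  1.26 -2.19]
```

View pics/chk.png

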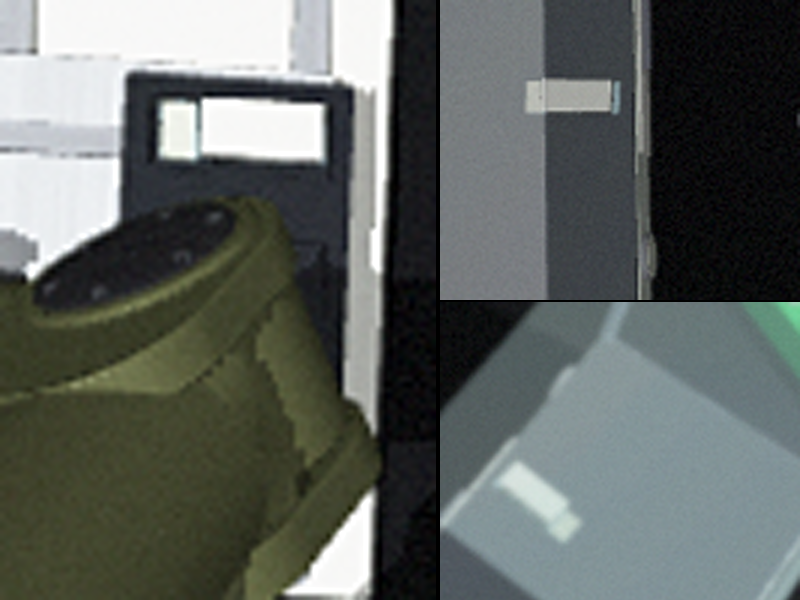

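The left slide sits inside the far slot's recess in the left crop, (158–326, 100–162). The right slide is where it was, with its lid at (540–612, 80–112).

Run:
```python
from h import *
p,q,zt=pose(np.array([.5158,.3076]),1.575,z=.0615,sg=1)
ctrl.movep(p-.13*zt,q);s=st("appr");print(s["qpos"].round(2));r=ctrl.ik(p,q);print(r)
ctrl.movel(p-.03*zt,max_speed=.2);s=st()
ctrl.movel(p,max_speed=.08);st("at")
ctrl.close_gripper(30);st("closed")
ctrl.movel(p-.03*zt,max_speed=.1);s=st("up")
ctrl.movel(p-.13*zt,max_speed=.2);st("out")
ctrl.movel([.5,.05,.17],max_speed=.25);st()
p2,q2,z2=slotpose(-1)
ctrl.movel(p2+[0,0,.06],q2,max_speed=.22);s=st("hover");print(s["qpos"].round(2))
ctrl.movel(p2+[0,0,.02],max_speed=.15);s=st("low")
im,_=vision.grab_frame("top");cv2.imwrite("pics/t4.png",im);b=cv2.resize(im[220:330,360:470],(500,500),interpolation=cv2.INTER_CUBIC)
cv2.imwrite("pics/hov2.png",b)
```

```text
appr t 35.7 w 85.2 F [ 0.1 -1.4 -0.5] gf 0.0 tcp [0.5168 0.2361 0.1666]
[-0.3   0.51  0.3   1.96 -1.01  0.97 -2.45]
[-0.35571918  0.68215056  0.17264557  2.0192243  -1.26603227  0.76155536
 -2.26905   ]
t 36.4 w 85.6 F [-0.  -0.5  0.9] gf 0.0 tcp [0.5167 0.2954 0.086 ]
at t 36.9 w 85.3 F [-0.7  0.1 -1.1] gf 0.0 tcp [0.5159 0.3144 0.0616]
closed t 37.5 w 24.6 F [-0.5 -2.6  3. ] gf 29.9 tcp [0.516  0.3145 0.0618]
up t 37.9 w 24.9 F [-1.  -0.1 -0.7] gf 29.5 tcp [0.516  0.297  0.0859]
out t 38.6 w 25.0 F [ 0.3 -0.2 -1.2] gf 29.5 tcp [0.5154 0.2392 0.1659]
t 39.5 w 25.2 F [ 0.2  0.4 -0.2] gf 29.5 tcp [0.4997 0.0519 0.1697]
hover t 41.3 w 25.0 F [-0.5 -0.  -0.4] gf 29.5 tcp [ 0.4882 -0.3213  0.1218]
[ 0.57  0.85  0.45  1.43 -0.69  1.53 -1.96]
low t 41.7 w 25.0 F [ 0.2 -0.5  0.1] gf 29.5 tcp [ 0.4879 -0.3217  0.0813]
```

View pics/hov2.png

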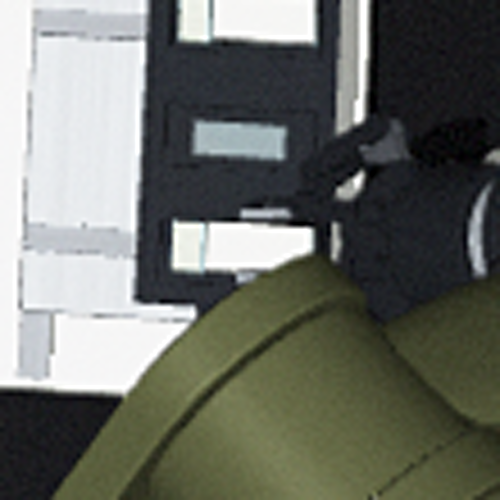

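The second slide hovers over the near slot: its paper end is at (172,246) and the lid line at (206,246).

Run:
```python
from h import *
np.set_printoptions(precision=4,suppress=True)
f=M0-.064*MX
for uv,z,x in(((397.45,273.6),.073,.038),((404.9,273.8),.088,.022)):
    w=onz("top",uv,z)[:2]-f;print("along",w@ML-x,"across",w@MX)
im=cv2.imread("pics/t4.png");g=im[:,:,1].astype(float)
for c in range(399,412,2):
    col=g[258:290,c];t=120;i=np.nonzero(col>t)[0];a,b=i[0],i[-1]
    lo=258+a-(col[a]-t)/(col[a]-col[a-1])
    print(c,lo,(onz("top",(c,lo),.073 if c<404 else .088)[:2]-f)@MX-.013)
```

```text
along -0.0005566171738556683 across 0.0016056411593705503
along -0.00034226730592288104 across 0.001106238526675884
399 268.2298136645963 0.001971806555858385
401 268.2808988764045 0.0021798256726264335
403 268.30898876404495 0.0024440827084143187
405 268.68888888888887 0.0004738648031767292
407 268.325 0.0016838731020874728
409 268.39449541284404 0.0018453381482796752
411 268.4485596707819 0.0020441709185283815
```

Run:
```python
from h import *
p2,q2,z2=slotpose(-1);p2=p2+np.r_[-.0015*MX,0]
for z in(.008,.004,.001,0):
    ctrl.movel(p2+[0,0,z],max_speed=.04);s=st(z)
    if abs(s["contact_force"][2])>6: break
ctrl.ungrasp();ctrl.movel(p2-.1*z2,max_speed=.15);st()
ctrl.movel(get_state()["tcp_pos"]+[-.06,-.03,.1],max_speed=.3);s=st();print(s["qpos"].round(2))
ctrl.movep([.45,.0,.42],hpose(1.5,-1)[1]);s=st("clear");print(s["qpos"].round(2))
im,_=vision.grab_frame("top");cv2.imwrite("pics/t5.png",im)
q,_=vision.grab_frame("scene");cv2.imwrite("pics/s5.png",q)
o=np.hstack([cv2.resize(im[205:325,370:460],(450,600),interpolation=cv2.INTER_CUBIC),cv2.resize(q[170:260,230:330],(350,315),interpolation=cv2.INTER_CUBIC)[[*range(315)]+[0]*285]])
cv2.imwrite("pics/both.png",o)
```

```text
0.008 t 42.2 w 25.0 F [-0.8  0.2 -0.3] gf 29.5 tcp [ 0.4863 -0.3222  0.0694]
0.004 t 42.5 w 25.1 F [-0.8  0.1 -1.4] gf 29.5 tcp [ 0.4864 -0.3222  0.0653]
0.001 t 42.7 w 24.8 F [-0.  -0.4 -1.3] gf 29.5 tcp [ 0.4864 -0.3222  0.0623]
0 t 43.0 w 24.9 F [-0.6 -0.3  2. ] gf 29.7 tcp [ 0.4865 -0.3223  0.0618]
t 44.4 w 85.2 F [0.4 0.2 0. ] gf 0.0 tcp [ 0.484  -0.3802  0.1418]
t 45.0 w 85.6 F [ 0.2  0.6 -0.8] gf 0.0 tcp [ 0.4239 -0.41    0.242 ]
[ 0.73  0.79  0.49  1.2  -0.6   1.82 -1.96]
clear t 47.7 w 85.5 F [-0.3  0.6 -0.4] gf 0.0 tcp [ 0.4501 -0.0006  0.4197]
[ 0.88  0.25 -1.22  1.54  0.23  1.52  1.23]
```

View pics/both.png

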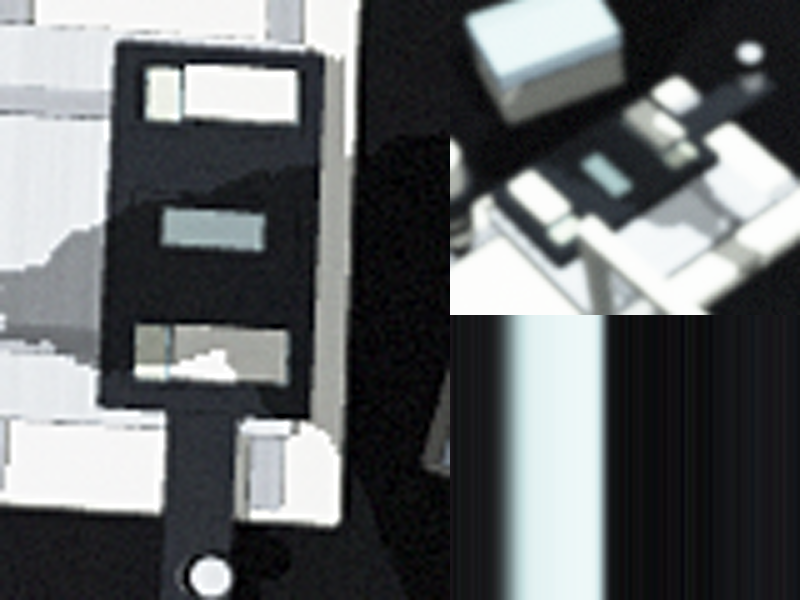

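Both slides lie flat in the far and near slots, at about (222,94) and (212,354) in the left crop. Next I'll shut the door.

Run:
```python
from h import *
p,q=hpose(1.5,-1,z=.290)
ctrl.movep(p+[0,0,.12],q);st("above")
ctrl.movel(p,max_speed=.12);st("at")
ctrl.close_gripper(30);st("closed")
for th in list(np.linspace(1.5,.1,12)[1:])+[.03,.01,0,-.008,-.016,-.024]:
    p,q=hpose(th,-1,z=.290);ctrl.movel(p,q,max_speed=.12 if th>.05 else .04);s=st(round(th,3))
    f=s["contact_force"]
    if np.hypot(*f[:2])>14 or s["width"]<.008: break
```

```text
above t 49.0 w 85.6 F [-0.2  0.3  1.1] gf 0.0 tcp [ 0.7585 -0.0225  0.411 ]
at t 50.1 w 85.4 F [-0.8 -0.7  0.7] gf 0.0 tcp [ 0.759  -0.0221  0.2912]
closed t 50.8 w 11.0 F [0.4 0.4 1.9] gf 29.4 tcp [ 0.7588 -0.0219  0.2901]
1.373 t 51.2 w 11.1 F [ 0.5  3.1 -0.7] gf 29.8 tcp [ 0.7205 -0.0255  0.2901]
1.245 t 51.7 w 11.0 F [-0.1  2.7 -0.5] gf 29.8 tcp [ 0.6825 -0.0242  0.29  ]
1.118 t 52.2 w 11.0 F [ 1.   5.2 -1.3] gf 29.7 tcp [ 0.6446 -0.0182  0.29  ]
0.991 t 52.7 w 10.8 F [ 1.6  5.4 -2.9] gf 29.6 tcp [ 0.6075 -0.0072  0.29  ]
0.864 t 53.1 w 10.8 F [ 2.2  5.6 -5. ] gf 29.6 tcp [0.5723 0.0083 0.29  ]
0.736 t 53.6 w 11.0 F [ 2.7  4.7 -5.9] gf 29.6 tcp [0.5393 0.0281 0.29  ]
0.609 t 54.1 w 11.0 F [ 2.8  4.  -6.5] gf 29.6 tcp [0.5091 0.0518 0.29  ]
0.482 t 54.6 w 11.0 F [ 3.7  3.6 -6.5] gf 29.7 tcp [0.4821 0.0793 0.29  ]
0.355 t 55.0 w 10.9 F [ 3.8  4.1 -7.7] gf 29.9 tcp [0.4587 0.1101 0.29  ]
0.227 t 55.5 w 11.0 F [ 3.2  2.1 -9. ] gf 30.0 tcp [0.4395 0.1435 0.29  ]
0.1 t 56.0 w 10.9 F [ 5.   1.5 -9.4] gf 30.0 tcp [0.4247 0.1791 0.29  ]
0.03 t 56.7 w 11.3 F [ 7.3  2.9 -9.8] gf 29.9 tcp [0.4184 0.1994 0.29  ]
0.01 t 57.0 w 10.8 F [ 6.4  1.9 -8.5] gf 29.9 tcp [0.4169 0.2053 0.29  ]
0 t 57.2 w 10.8 F [ 5.8  2.2 -9.3] gf 29.9 tcp [0.4162 0.2081 0.29  ]
-0.008 t 57.5 w 11.0 F [ 7.4 -2.  -5.8] gf 30.2 tcp [0.4159 0.2092 0.29  ]
-0.016 t 57.7 w 10.9 F [ 6.4 -9.6 -3.7] gf 30.6 tcp [0.416  0.2092 0.29  ]
-0.024 t 58.0 w 10.7 F [  7.1 -15.4   0.8] gf 31.0 tcp [0.4159 0.2095 0.2899]
```

Run:
```python
from h import *
ctrl.ungrasp();st();p=get_state()["tcp_pos"];ctrl.movel(p+[0,0,.13],max_speed=.2)
im,_=vision.grab_frame("top")
K=MID-.172*MX
best=None
for sg in(1,-1):
    q=quat(np.r_[sg*ML,0],[0,0,-1]);r=ctrl.ik(np.r_[K,.2],q);d=np.abs(r-get_state()["qpos"]).max();print(sg,r.round(2),d)
    if best is None or d<best[0]: best=(d,sg,q)
ctrl.movel([.40,-.1,.3],max_speed=.3)
ctrl.movep(np.r_[K,.2],best[2]);st("over",best[1])
im,_=vision.grab_frame("top");cv2.imwrite("pics/t6.png",im)
ctrl.movel(np.r_[K,.058],max_speed=.12);st("at")
ctrl.close_gripper(25);s=st("closed");print(s["qpos"].round(2))
for d in(.12,.25):
    print(ctrl.ik(s["tcp_pos"]+np.r_[d*MX+.036*ML,0],best[2]))
b=im[140:345,10:200];cv2.imwrite("pics/shut.png",cv2.resize(b,(556,600),interpolation=cv2.INTER_CUBIC))
```

```text
t 58.7 w 85.4 F [-0.2 -0.8  0.2] gf 0.0 tcp [0.4133 0.2154 0.29  ]
1 [ 1.12  0.39 -0.65  1.88  0.28  0.97  1.87] 2.5525722428915163
-1 [ 1.09  0.38 -0.61  1.88  0.26  0.97 -1.25] 0.9086107629056437
over -1 t 61.9 w 85.2 F [0.5 0.5 0.8] gf 0.0 tcp [ 0.381  -0.3177  0.2005]
at t 63.3 w 85.7 F [-0.6 -0.4  0.5] gf 0.0 tcp [ 0.3803 -0.3191  0.0586]
closed t 63.9 w 19.2 F [0.  1.5 3.1] gf 26.3 tcp [ 0.38   -0.3188  0.0582]
[ 0.8   0.54 -0.22  2.05  0.2   0.57 -1.17]
[ 0.60949327  0.62646096 -0.20518579  1.83532125  0.18684635  0.69847873
 -1.31310821]
[ 0.50758817  0.77092046 -0.19769212  1.4919162   0.17614942  0.89620297
 -1.35762373]
```

View pics/shut.png

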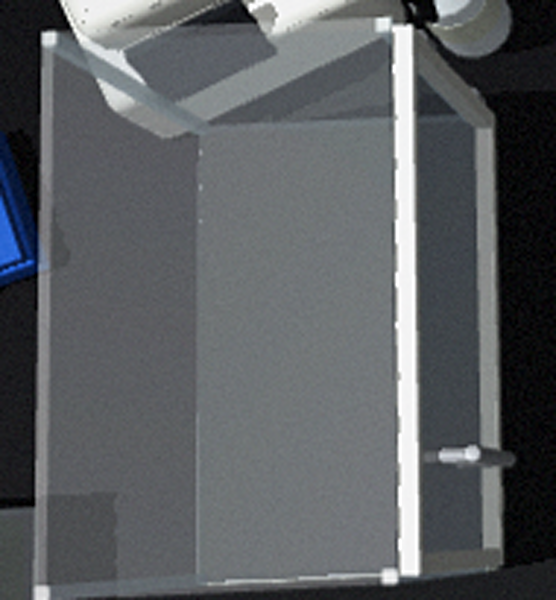

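The cabinet is empty and the door is flush and shut; its edge runs parallel to the frame from (403,30) to (409,575). Next I'll use the knob to find both slides' end stops.

Run:
```python
from h import *
import json
def seek(dirn,maxd):
    p0=get_state()["tcp_pos"];c=p0.copy();fb=None
    for i in range(int(maxd/.002)):
        c=c+np.r_[dirn*.002,0];ctrl.movel(c,max_speed=.03);s=get_state();f=s["contact_force"][:2]@dirn
        if i==2: fb=f
        if f<-6: break
    st("stop",i,round(float(f),1),"moved",round(float((s["tcp_pos"]-p0)[:2]@dirn),4));return s["tcp_pos"]
a=seek(-MX,.03)
ctrl.movel(a+np.r_[.004*MX,0],max_speed=.03);st("rel")
b=seek(-ML,.04)
ctrl.movel(b+np.r_[.004*ML,0],max_speed=.03);st("rel")
json.dump([a.tolist(),b.tolist()],open("stops.json","w"))
```

```text
stop 4 -11.5 moved 0.0067 t 65.2 w 19.4 F [11.5 -0.3 -6.7] gf 25.4 tcp [ 0.3733 -0.3187  0.0583]
rel t 65.5 w 18.9 F [ 1.4  0.3 -1.1] gf 26.0 tcp [ 0.3772 -0.3188  0.0582]
stop 7 -9.2 moved 0.0134 t 67.5 w 19.0 F [-0.4  9.2  4.5] gf 26.7 tcp [ 0.3765 -0.3322  0.0581]
rel t 67.9 w 19.3 F [-0.5  0.9  2.4] gf 26.3 tcp [ 0.3766 -0.3284  0.0582]
```

```bash
cat >> h.py <<'E'
import json,os
def kn(c,y):
    a,b=map(np.array,json.load(open("stops.json")))
    return np.r_[MX*(a[:2]@MX+c)+ML*(b[:2]@ML+.05+y),.058]
E
python3 - <<'E'
from h import *
ctrl.movel(kn(.01,0),max_speed=.08);st("y0")
ctrl.movel(kn(.111,0),max_speed=.1);s=st("far");e=s["tcp_pos"]-kn(.111,0);print(e.round(4))
ctrl.pause(2.8);s=st("dwell")
im,_=vision.grab_frame("top");q,_=vision.grab_frame("scene")
o=np.hstack([cv2.resize(im[120:300,350:470],(400,600),interpolation=cv2.INTER_CUBIC),cv2.resize(q[160:280,180:300],(400,400),interpolation=cv2.INTER_CUBIC)[[*range(400)]+[0]*200]])
cv2.imwrite("pics/dw1.png",o)
E
```

```text
y0 t 68.7 w 19.2 F [0.2 0.6 3.6] gf 26.5 tcp [ 0.3852 -0.2821  0.0581]
far t 69.8 w 19.0 F [ 0.7 -0.8  5.7] gf 26.6 tcp [ 0.4863 -0.2872  0.0581]
[ 0.0006 -0.0006  0.0001]
dwell t 72.6 w 19.2 F [ 0.2 -1.8  4.6] gf 26.6 tcp [ 0.4857 -0.2869  0.0581]
```

View pics/dw1.png

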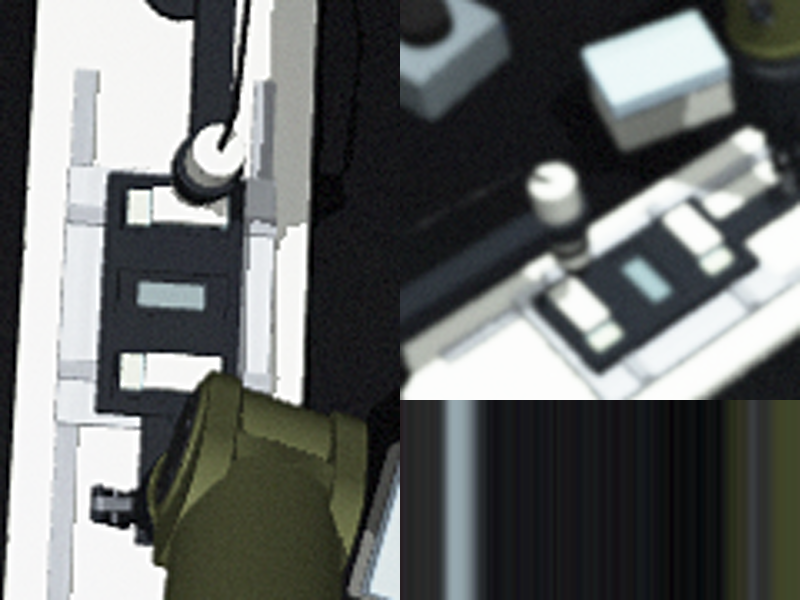

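The far-slot slide sits below the lens tube (left crop: lens at about (205,170), slide at (178,206)). I'll check the carrier's travel numerically from the mid window at (171,296), then step on.

Run:
```python
from h import *
w=onz("top",(400.95,208.4),.05)[:2]
d=w-M0;print("cross",.0067+d@MX,"carrier",-.0366+d@ML,"yaw", MY+ (d@ML-.0366)/(d@MX))
l=np.array([.717,-.2955])-w;print("lens from mid",l@MX,l@ML)
st()
```

```text
cross 0.11061953664452664 carrier -0.0033844110068354458 yaw -0.07356761063525874
lens from mid 0.06337879995539374 0.0019712916713633634
t 72.7 w 19.0 F [ 0.5 -1.2  5.7] gf 26.6 tcp [ 0.4857 -0.2869  0.0581]
```

Run:
```python
from h import *
im,_=vision.grab_frame("top");g=im[:,:,1].astype(int)
s=g[201:216,386:417];m=s>95;v,u=np.nonzero(m);uv=(u.mean()+386,v.mean()+201)
w=onz("top",uv,.05)[:2];d=w-M0;print(m.sum(),uv,"cross",.0067+d@MX,"carrier",-.0366+d@ML)
l=np.array([.717,-.295])-w;print(l@MX,l@ML)
# stage rails: base plate edges for the yaw, left & right border columns per row
G=g
for side in(0,1):
    pts=[]
    for r in range(110,300,6):
        row=G[r,345:400] if side==0 else None
        if side==0:
            i=np.nonzero(row>150)[0]
            if len(i): pts.append(onz("top",(345+i[0]-(row[i[0]]-150)/(row[i[0]]-row[i[0]-1]),r),.02)[:2])
    if pts:
        P=np.array(pts);k=np.polyfit(P[:,0],P[:,1],1);res=P[:,1]-np.polyval(k,P[:,0]);ok=abs(res)<.002;k=np.polyfit(P[ok,0],P[ok,1],1);print("yaw",np.arctan(k[0]),ok.sum(),len(P))
```

```text
156 (np.float64(401.0128205128205), np.float64(208.21153846153845)) cross 0.11111108095723665 carrier -0.003519316960975176
0.0628667613856177 0.0026057774343698176
yaw -0.04017355043497867 32 32
```

Run:
```python
from h import *
def seek(dirn,maxd):
    c=get_state()["tcp_pos"].copy()
    for i in range(int(maxd/.002)):
        c=c+np.r_[dirn*.002,0];ctrl.movel(c,max_speed=.04);s=get_state();f=s["contact_force"][:2]@dirn
        if f<-6: break
    s=st("stop",i,round(float(f),1));return s["tcp_pos"]
ctrl.movel(kn(.111,.042),max_speed=.1);st()
b=seek(ML,.02)
a,b0=map(np.array,json.load(open("stops.json")))
print("total travel",(b[:2]-b0[:2])@ML, "y centre shift",((b[:2]+b0[:2])/2@ML-(b0[:2]@ML+.05)))
ctrl.movel(b-np.r_[.004*ML,0],max_speed=.05)
```

```text
t 73.3 w 18.8 F [0.1 1.  7.1] gf 26.8 tcp [ 0.4872 -0.2436  0.0581]
stop 4 -9.1 t 74.6 w 19.4 F [-0.2 -9.1  2.9] gf 26.6 tcp [ 0.4874 -0.2361  0.0582]
total travel 0.10056661119201285 y centre shift 0.00028330559600647787
```

The travel measures 100.6 mm, so the carrier zero is good to about 0.3 mm. I'll dwell again in order at the refined zero, then draw the carrier back.

Run:
```python
from h import *
Y=.0015
for c in(.111,.239):
    ctrl.movel(kn(c,Y),max_speed=.08);s=st("pos",c);print((s["tcp_pos"]-kn(c,Y)).round(4))
    ctrl.pause(3.2);st("dwell")
    if c==.239:
        im,_=vision.grab_frame("top");cv2.imwrite("pics/t7.png",im)
        q,_=vision.grab_frame("scene");cv2.imwrite("pics/s7.png",q)
o=np.hstack([cv2.resize(im[90:270,350:470],(400,600),interpolation=cv2.INTER_CUBIC),cv2.resize(q[160:280,160:280],(400,400),interpolation=cv2.INTER_CUBIC)[[*range(400)]+[0]*200]])
cv2.imwrite("pics/dw2.png",o)
```

```text
pos 0.111 t 75.6 w 19.1 F [-1.6 -0.8  6.3] gf 26.8 tcp [ 0.4854 -0.2853  0.0581]
[-0.0003 -0.0002  0.0001]
dwell t 78.8 w 19.0 F [-0.8 -1.   6.3] gf 26.8 tcp [ 0.4854 -0.2851  0.0581]
pos 0.239 t 80.5 w 19.2 F [ 0.2 -1.6  5.5] gf 26.8 tcp [ 0.6138 -0.2902  0.0582]
[0.0001 0.0002 0.0002]
dwell t 83.7 w 19.2 F [ 0.2 -0.6  5.8] gf 26.8 tcp [ 0.6138 -0.2902  0.0582]
```

View pics/dw2.png

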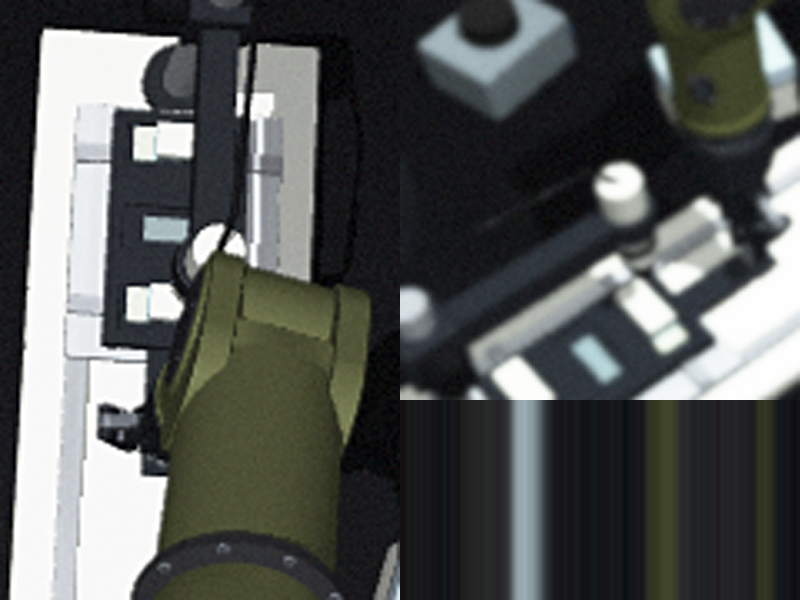

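The near slide sits under the lens (right crop: slide about (655,310) below the tube at (630,230)), and the tube is untouched. I'll draw the carrier back now.

Run:
```python
from h import *
ctrl.movel(kn(.005,0),max_speed=.1);st()
for c in(.002,0,-.001,-.002,-.003):
    ctrl.movel(kn(c,0),max_speed=.03);s=st(c)
    if s["contact_force"][:2]@MX>8: break
ctrl.ungrasp();p=get_state()["tcp_pos"];ctrl.movel(p+[0,0,.15],max_speed=.15)
ctrl.movel([.36,.0,.3],max_speed=.3);st("clear")
im,_=vision.grab_frame("top");q,_=vision.grab_frame("scene");cv2.imwrite("pics/t8.png",im)
g=im[:,:,1].astype(int)
u0=proj("top",np.r_[M0-.0067*MX+.0366*ML,.05]).round().astype(int);s_=g[u0[1]-7:u0[1]+8,u0[0]-15:u0[0]+16];v,u=np.nonzero(s_>95)
w=onz("top",(u.mean()+u0[0]-15,v.mean()+u0[1]-7),.05)[:2]-M0;print("cross",.0067+w@MX,"carrier",-.0366+w@ML)
o=np.hstack([cv2.resize(im,(480,360)),cv2.resize(im[210:340,360:460],(320,416),interpolation=cv2.INTER_CUBIC)[:360]])
o=np.vstack([o,np.hstack([cv2.resize(q,(320,240)),np.zeros((240,480,3),np.uint8)])])
cv2.imwrite("pics/end.png",o)
```

```text
t 86.3 w 19.3 F [0.7 1.2 7.2] gf 26.8 tcp [ 0.3796 -0.2816  0.0581]
0.002 t 86.6 w 19.4 F [0.3 2.  7.9] gf 27.0 tcp [ 0.3763 -0.2814  0.058 ]
0 t 86.8 w 19.0 F [ 0.7 -0.1  6.5] gf 26.8 tcp [ 0.3747 -0.2814  0.058 ]
-0.001 t 87.1 w 19.1 F [4.6 0.6 3.1] gf 26.6 tcp [ 0.3747 -0.2817  0.0581]
-0.002 t 87.3 w 19.3 F [7.6 1.2 0.9] gf 26.2 tcp [ 0.3747 -0.282   0.0582]
-0.003 t 87.6 w 19.4 F [ 9.6  0.9 -1.4] gf 26.0 tcp [ 0.3747 -0.2821  0.0582]
clear t 90.5 w 85.5 F [-0.3 -0.1 -0.3] gf 0.0 tcp [ 0.3597 -0.001   0.2995]
cross 1.740848177921462e-05 carrier -0.0028515886710290747
```

View pics/end.png

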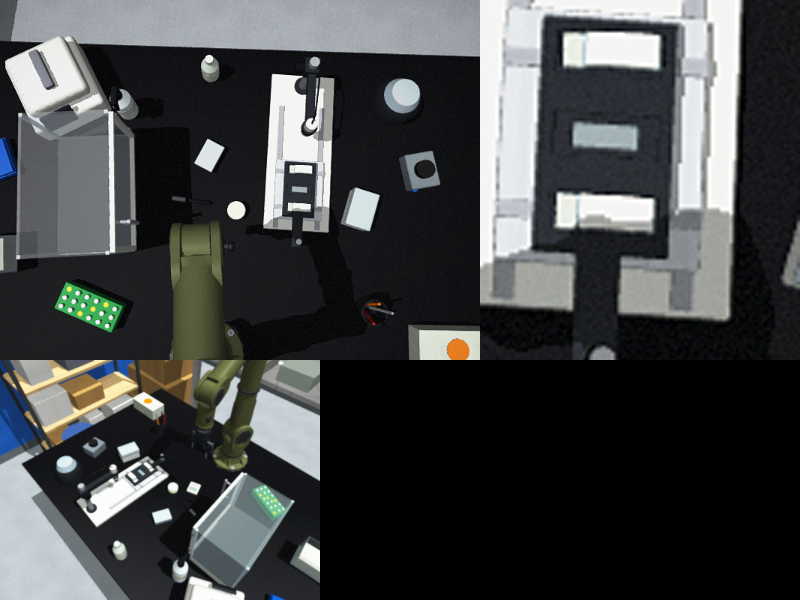

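The final view shows the cabinet shut and empty, both slides in their slots (crop at (612,50) and (605,212)), the carrier fully out, the bystanders in place and the arm clear.

```bash
python3 -c "
from station import ticket
print(ticket.close_job())"
```

```text
the job is handed in; nothing more can be done
None
```

The job is handed in at about 90 s of robot time: the cabinet held two slides, which are loaded in the far and near slots and were each held under the lens for about 3 s, left one first; the cabinet is shut, the carrier is fully drawn out, and nothing else in the final pictures had moved.

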